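Hang the ear defenders over the stand's bar

ROBOT

A 6-joint arm with a two-finger parallel gripper is mounted at the origin on the work surface. World frame = base frame: x ahead of the robot, y to its left, z up, the work surface at z = 0. Lengths are in m, angles in degrees, forces in N, time in s.
With the tool pointing down it reaches from about 0.375 to 0.9 m from the base axis. Payload 3.1 kg.
Tool frame: the origin (TCP) lies on the centre line of the jaws, within the pads' length; the fingertips stand 19 mm ahead of it and the grasp point (between the pads) is the TCP (tips_ahead is the distance from the TCP to the fingertips, in m); z points along the fingers, y is the line along which they close (so a half turn about z gives the same grasp; the last joint's range is limited). The gripper opens to 87 mm and grips with 3 to 60 N. Pads are 19 mm wide; open, the fingers measure 117 mm over their backs; the gripper's body (75 mm by 190 mm) begins 51 mm behind the grasp point.
Start: joints at [59.272, 30.224, 82.088, -0, 67.689, -10.227], TCP at [0.219, 0.585, 0.242] pointing down, gripper open.
Joint ranges: [-176.69, 176.69], [-43.24, 126.21], [12.49, 139.97], [-82, 262], [0, 151.66], [-163.58, 163.58]. Speed limits (degrees/s): [159.86, 159.86, 180, 180, 180, 180].

INTERFACE

Orientations are given as a 3x3 rotation matrix whose columns are the frame's x, y, z axes.
In Python, from rig import read_state, capture, hand_in, trace, landmark_of, tips_ahead gives the robot as it stands.
- The arm moves only by the shell command python3 -m jog 'ROWS'. ROWS is JSON, a list of rows, each an object of numbers: "tx", "ty", "tz": the shift along the tool's x, y, z in cm; "roll": the turn about the tool's z in rad; "jaw": the opening, from 0 (shut) to 1 (fully open). A call has 1 to 8 rows; each row shifts and turns the commanded pose from where the row before left it, along the tool's axes as they then stand; what a row does not reach is not made up. A row lasts 1/10 s, in which the tool goes at most 50 mm and 8.59 degrees, less where a joint would pass 70% of its speed; a pose out of reach is approached as far as the arm can. A call with a gripper value outside its range is refused whole. The fingers move at their own pace and stop on an object; the grip force is fixed at half the most. Time passes only in rows, so rows that do not move let the fingers close. It gives the time, the measured TCP pose, the force, the opening and the grip force at its end, in the units of the state.
- read_state(): the state, without advancing time (a new reading comes with each control period).
- capture(name): name is "scene" or "top" or "wrist"; returns a dict with "img" (480x640x3 uint8, red, green, blue), "vertical_fov" (degrees; the focal length in pixels is half the picture's height over the tangent of half this angle, whatever the lens; pixels are square), "cx", "cy" (the principal point, pixels), "k1" (the pictures are not rectified: a ray, as slopes to the right and down, at radius r is drawn at 1 + k1 r^2 times it, then the intrinsics apply), "cam_to_world" (4x4, takes a point from camera to world coordinates); the wrist camera has in their place "tool_from_camera" (4x4, takes a point from camera to tool coordinates, whose origin is the TCP and whose axes are the flange's). Camera axes: x right, y up, looking along -z (the intrinsics and any distortion apply to the point x, -y, -z); pixel columns grow to the right and rows downward; lengths in m; the calibration is good to about 2 mm. A picture is of the moment at which its call begins: read the wrist's pose just before it. There is no depth.
- hand_in(): hands the job in; it is judged then, once.
Trained networks look in the newest picture that a camera, given by its name, has taken for a name from the list of things; names that differ only in an ending like _2 or _b are one class to them, and where a whole thing is asked for, a point or a joint stands for the part that bears it (a point fixed in the world has none). Each returns a list of dicts, best first, with "p" (0 to 1); they miss things now and then, are a little off and sometimes report something else, mostly with a low value. They report only what shows in the picture. A call takes as long as a camera call.
- trace(camera, thing): "pixels" (480x640 bool, what is visible of it) and "bbox" ([left, top, width, height] in pixels, round what is visible of it).
- landmark_of(camera, thing): "point" ([row, column] in pixels: a listed point, or the origin of a listed thing).
The state is a dict: "time_s": time; "joint_positions": joint angles; "qvel": joint speeds; "tau": joint torques, N m; "position": TCP position; "tcp_rot": TCP orientation; "force": force on the tool from outside, world axes, zero at the start; "moment": the same for the moment, N m; "opening": opening from 0.0 (shut) to 1.0 (fully open); "grasp_force": force on a finger pad.
Only numpy, scipy, OpenCV 4.12 (cv2) and the standard library are available. Lean on these libraries where they do the work, as an engineer would, in place of code of your own. Each camera call takes 0.05 s, during which the arm holds its last target. There are 200 camera calls.

TASK

In the optician's workshop, lift the white lid off the blue box by its knob and set it down knob-up on the bare bench. Then take out the ear defenders and hang them by the headband over the orange bar of the stand, upright with one cup on each side of the bar. The bar has been set to an unknown height, so feel for it: let it take their weight before you let go, press no more than lightly, drop neither lid nor defenders, and leave everything else on the bench where it is.

Things in the scene. Friction and masses are not known exactly. Their poses are not given: they have to be found in the camera images.
- tub: Blue open-topped box, fixed to the bench: 98 mm (its x) by 184 mm (its y), 85 mm high, walls and floor 4 mm; a ledge round the outside (118 x 206 mm over all, top at 65 mm) carries the lid. Origin: centre of the underside, on the bench. Box and stand may be on the left or right, either way round; the bench between them is bare.
- lid: White loose lid: a deep upside-down box 112 mm (its x) by 198 mm (its y), 95 mm high, walls 4 mm, about 0.25 kg, black knob in the middle of its top. It fits outside the blue box's walls, 20 mm deep with 3 mm play, and lifts straight off. Origin: centre of its open lower edge (65 mm above the bench on the box, 0 when standing on the bench).
- knob (a point): Centre of the top of the lid's knob: 125 mm above the lid's origin. The knob is 28 mm across and its lower 6 mm neck in to 20 mm; it stands 30 mm above the lid's top face.
- defenders: Rigid ear defenders, about 0.2 kg, 145 mm high, 150 mm wide (their y), 58 mm along x. They stand on the box's floor on their cups, headband up, hidden until the lid is off. Yellow and black cups 58 x 34 x 78 mm, 82 mm gap between; dark steel band 18 mm wide with a rubber head pad on top. Origin: midway between the cups, at their feet. Either way round is the same.
- headpad (a point): Centre of the top face of the dark rubber head pad, 145 mm above the defenders' origin. The pad is 26 mm (x) by 70 mm (y) by 20 mm high: grip it across the 26 mm by its upper part, for its flat underside, 125 mm above the cups' feet, is what rests on the bar, and fingertips reaching below it would strike the bar.
- cup_a (a point): Centre of one cup: y = +58 mm, z = 39 mm in the defenders' frame.
- cup_b (a point): Centre of the other cup: y = -58 mm, z = 39 mm in the defenders' frame.
- stand: Fixed stand: two dark telescopic posts 240 mm apart along its y carry a level orange square bar, 14 mm wide, along its y at x = 0. The bar's top is clamped 140 to 180 mm above the bench, different each time and not measured; its spring mounts give 1 mm per 4 N. Nothing is higher than the bar; only a 6 mm foot strip lies below it. Origin: midway between the posts, on the bench.
- bottle: Clear water bottle with a red cap, 64 mm across, 190 mm high; bystander, origin at its underside.
- jar: Amber jar, 60 mm across, 75 mm high; bystander, origin at its underside.
- screwdriver: Red-handled screwdriver, 150 mm long, lying on the bench; bystander, origin under its middle.
- cup: Blue ceramic mug, 72 mm across, 85 mm high; bystander, origin at its underside.
- lens_ring: Steel lens ring, 64 mm across, 10 mm high; bystander, origin at its underside.
- spectacles: Black spectacle frame, 130 mm wide (y), 140 mm long (x), 39 mm high, standing open on the bench; bystander, origin under the middle of its front.
- lens_block: Green lens blank, 68 mm across, 20 mm high; bystander, origin at its underside.

How it is judged:
By the outcome, as a careful person would: the job done as asked, in the order asked, and still so for the second after the job is handed in, with the robot touching nothing.
It also fails if it takes over 72 s, if anything falls off the work surface, if the arm or the gripper's body presses on something with over 40 N, if the wrist force passes 120 N, or if a joint passes its speed limit or range.

## Working session

There is one attempt and no reset: what is moved stays moved. The work goes in short steps, Python scripts to look and compute and a shell command to move; the robot and the scene stay as the last step left them, time stands still between calls to the robot, and variables do not carry over. Pictures are saved under pics/ and viewed, at most 10 in all, crops included, and the job is handed in when it is done.

```bash
mkdir -p pics; cat > h.py <<'E'
import numpy as np, cv2
from rig import *
def ray(c,px,st=None):
    "px=[row,col] -> origin, dir in world"
    f=240/np.tan(np.radians(c["vertical_fov"])/2)
    d=np.array([(px[1]-c["cx"])/f,(px[0]-c["cy"])/f]); u=d.copy()
    for _ in range(30): u=d/(1+c["k1"]*(u@u))
    v=np.array([u[0],-u[1],-1])
    if "cam_to_world" in c: T=np.array(c["cam_to_world"])
    else:
        W=np.eye(4); W[:3,:3]=np.array(st["tcp_rot"]); W[:3,3]=st["position"]; T=W@np.array(c["tool_from_camera"])
    return T[:3,3],T[:3,:3]@v
def atz(c,px,z,st=None):
    o,d=ray(c,px,st); return o+d*(z-o[2])/d[2]
def grab(n,fn=None):
    st=read_state(); c=capture(n)
    if fn: cv2.imwrite(fn,c["img"][:,:,::-1])
    return c,st
E
python3 - <<'E'
from h import *
Z=dict(knob=.19,tub=0,lid=.065,stand=0,bottle=0,jar=0,screwdriver=0,cup=0,lens_ring=0,spectacles=0,lens_block=0)
for n in ("scene","top"):
    c,st=grab(n,f"pics/{n}0.png")
    print(n,np.round(c["cam_to_world"],2).tolist())
    for t,z in Z.items():
        for r in landmark_of(n,t)[:2]:
            if r["p"]>.3: print(t,round(r["p"],2),np.round(r["point"]),atz(c,r["point"],z).round(3))
print(st["position"],np.round(st["tcp_rot"],3).tolist(),tips_ahead,st["force"],st["opening"])
E
```

```text
scene [[-0.56, -0.44, 0.7, 1.5], [0.83, -0.29, 0.48, 0.63], [-0.01, 0.85, 0.53, 0.79], [0.0, 0.0, 0.0, 1.0]]
knob 0.71 [233. 429.] [0.529 0.286 0.19 ]
tub 0.71 [289. 241.] [ 0.77  -0.125  0.   ]
tub 0.57 [294. 424.] [0.519 0.292 0.   ]
lid 0.8 [273. 425.] [0.518 0.285 0.065]
stand 0.87 [229. 272.] [ 0.48  -0.255  0.   ]
bottle 0.69 [274. 424.] [0.438 0.256 0.   ]
bottle 0.59 [336. 376.] [ 0.729  0.261 -0.   ]
screwdriver 0.74 [286. 241.] [ 0.761 -0.136  0.   ]
cup 0.74 [343. 506.] [0.584 0.521 0.   ]
lens_ring 0.48 [329. 324.] [ 0.778  0.147 -0.   ]
spectacles 0.73 [290. 294.] [ 0.695 -0.004  0.   ]
lens_block 0.7 [217. 205.] [ 0.538 -0.496 -0.   ]
lens_block 0.45 [327. 327.] [0.769 0.149 0.   ]
top [[0.01, 0.99, -0.13, 0.42], [-1.0, 0.01, 0.0, 0.0], [0.0, 0.13, 0.99, 1.63], [0.0, 0.0, 0.0, 1.0]]
knob 0.85 [269. 209.] [0.511 0.28  0.19 ]
lid 0.9 [273. 218.] [0.509 0.281 0.065]
stand 0.76 [287. 409.] [ 0.477 -0.257  0.   ]
bottle 0.63 [200. 228.] [0.724 0.269 0.   ]
jar 0.92 [198. 408.] [ 0.735 -0.255  0.   ]
screwdriver 0.74 [187. 366.] [ 0.767 -0.133  0.   ]
cup 0.68 [257. 142.] [0.555 0.517 0.   ]
lens_ring 0.63 [185. 272.] [0.77 0.14 0.  ]
spectacles 0.54 [209. 320.] [ 0.701 -0.     0.   ]
lens_block 0.61 [263. 496.] [ 0.548 -0.513  0.   ]
[0.21883445 0.58540212 0.2415461 ] [[-0.937, 0.35, -0.0], [0.35, 0.937, -0.0], [0.0, -0.0, -1.0]] 0.019 [-0.01657227  0.95634766  0.97101172] 1.0015115112058468
```

View pics/top0.png

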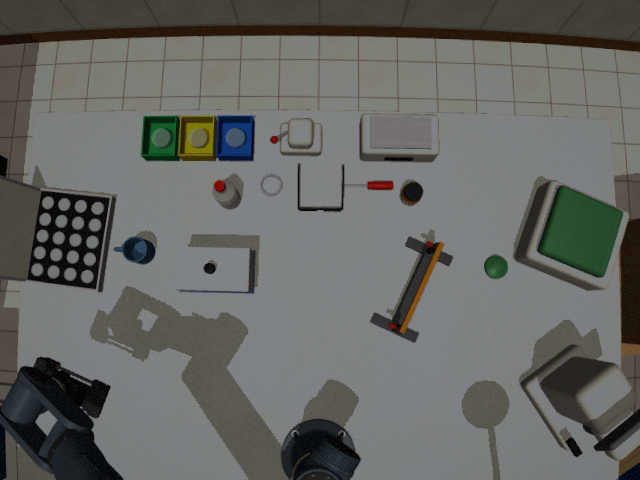

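View pics/scene0.png

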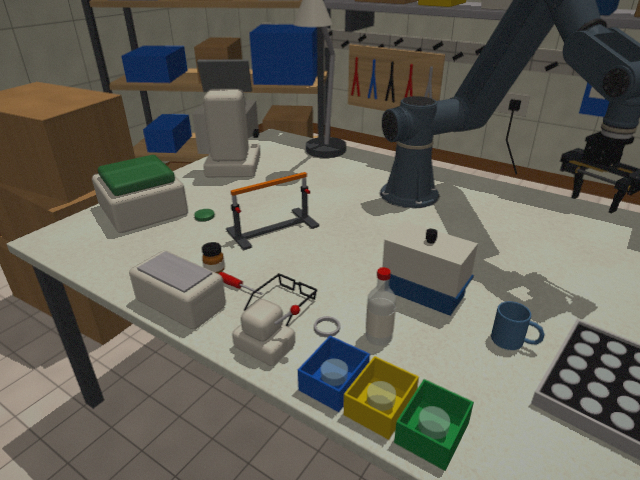

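```bash
python3 - <<'E'
from h import *
c,_=grab("top")
for t,z in(("lid",.16),("stand",.16),("tub",.065)):
    r=trace("top",t)
    if not r: continue
    m=r[0]["pixels"].astype(np.uint8); print(t,r[0]["p"],r[0]["bbox"],m.sum())
    ctr,(w,h),a=cv2.minAreaRect(np.argwhere(m>0).astype(np.float32))
    b=cv2.boxPoints((ctr,(w,h),a)); P=np.array([atz(c,p,z) for p in b]); print(b.round().tolist(),P.round(3).tolist())
    e=[P[1]-P[0],P[2]-P[1]]
    for v in e: print(np.linalg.norm(v).round(3),np.degrees(np.arctan2(v[1],v[0])).round(1))
E
```

```text
lid 0.56 [170.9, 249.3, 82.2, 44.2] 3530
[[245.0, 173.0], [290.0, 172.0], [293.0, 252.0], [248.0, 254.0]] [[0.574, 0.383, 0.16], [0.457, 0.383, 0.16], [0.453, 0.172, 0.16], [0.569, 0.171, 0.16]]
0.116 -179.9
0.21 -91.0
stand 0.71 [370.6, 233.3, 82.3, 105.4] 2289
[[229.0, 409.0], [323.0, 369.0], [342.0, 414.0], [249.0, 455.0]] [[0.622, -0.233, 0.16], [0.381, -0.128, 0.16], [0.331, -0.244, 0.16], [0.572, -0.352, 0.16]]
0.263 156.5
0.127 -113.1
tub 0.55 [196.1, 250.5, 57.5, 41.9] 38
[[250.0, 254.0], [291.0, 197.0], [314.0, 213.0], [273.0, 271.0]] [[0.573, 0.181, 0.065], [0.457, 0.338, 0.065], [0.395, 0.29, 0.065], [0.51, 0.134, 0.065]]
0.195 126.6
0.078 -142.5
```

The top picture shows the lid at about rows 247–290, columns 178–255, with the knob at (268, 209). The orange bar runs from about (243, 440) to (332, 400), and the bench between box and stand is bare. The scene picture agrees. I'll move above the lid and measure with the wrist camera.

```bash
python3 -m jog '[{"tx":-4.2,"ty":-2,"tz":-0.8},{"tx":-4.2,"ty":-2,"tz":-0.8},{"tx":-4.2,"ty":-2,"tz":-0.8},{"tx":-4.2,"ty":-2,"tz":-0.8},{"tx":-4.2,"ty":-2,"tz":-0.8},{"tx":-4.2,"ty":-2,"tz":-0.8},{"tx":-4.2,"ty":-2,"tz":-0.8},{"tx":-4.2,"ty":-2,"tz":-0.8}]'; python3 -m jog '[{"roll":0.149},{"roll":0.149},{"roll":0.149},{"roll":0.149},{"roll":0.149},{"roll":0.149},{"roll":0.149},{"roll":0.149}]'
cat > bar.py <<'E'
from h import *
R=[]
for n in("scene","top"):
    c,_=grab(n); h=cv2.cvtColor(c["img"],cv2.COLOR_RGB2HSV)
    m=cv2.inRange(h,(8,150,90),(22,255,255))
    r=trace(n,"stand")[0]["pixels"].astype(np.uint8); m&=cv2.dilate(r,np.ones((9,9)))*255
    p=np.argwhere(m>0).astype(float); ctr=p.mean(0); u=np.linalg.svd(p-ctr,full_matrices=False)[2][0]
    s=(p-ctr)@u; e=[ctr+u*s.min(),ctr+u*s.max()]
    P=[atz(c,q,.16) for q in e]
    if P[0][0]>P[1][0]: e=e[::-1]
    R.append([ray(c,q) for q in e]+[ray(c,ctr)]); print(n,len(p),np.round(e).tolist(),[atz(c,q,.16).round(3) for q in e])
for k in range(3):
    (o1,d1),(o2,d2)=R[0][k],R[1][k]
    t=np.linalg.lstsq(np.c_[d1,-d2],o2-o1,rcond=None)[0]; a,b=o1+d1*t[0],o2+d2*t[1]; print((a+b)/2,np.linalg.norm(a-b))
E
python3 - <<'E'
from h import *
c,st=grab("wrist","pics/w1.png"); print(st["position"],np.round(st["tcp_rot"],3).tolist())
for t,z in(("knob",.19),("lid",.065)):
    for r in landmark_of("wrist",t)[:2]: print(t,r["p"],r["point"],atz(c,r["point"],z,st).round(4))
exec(open("bar.py").read())
E
```

```text
[0.2188437  0.58540657 0.24152394] [[-0.937, 0.35, -0.0], [0.35, 0.937, -0.0], [-0.0, -0.0, -1.0]]
scene 402 [[174.0, 305.0], [193.0, 231.0]] [array([ 0.356, -0.206,  0.16 ]), array([ 0.586, -0.312,  0.16 ])]
top 467 [[332.0, 401.0], [243.0, 442.0]] [array([ 0.356, -0.21 ,  0.16 ]), array([ 0.588, -0.317,  0.16 ])]
[ 0.35531521 -0.20875637  0.15932174] 0.0037133864754554454
[ 0.58622988 -0.31531319  0.15946219] 0.004745460973081747
[ 0.47123278 -0.2636794   0.15757471] 0.0014804952284137281$[0]: bad value
$[0]: bad value
```

View pics/w1.png

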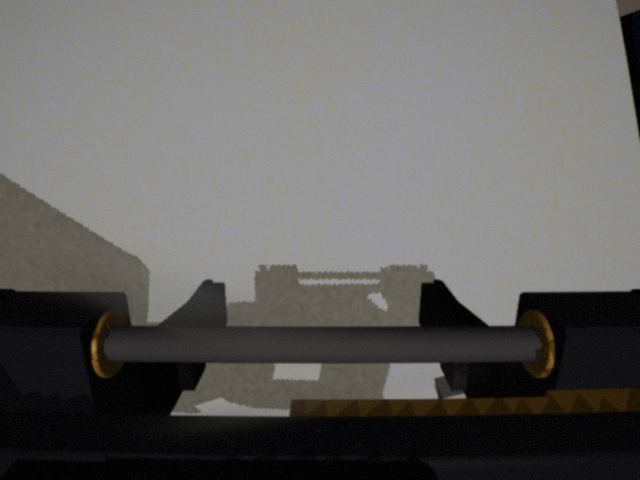

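The wrist picture shows only the bench, because the arm hasn't moved yet. Each row probably has to give every key.

```bash
python3 -m jog '[{"tx":-4.2,"ty":-2,"tz":-0.8,"roll":0,"jaw":1},{"tx":-4.2,"ty":-2,"tz":-0.8,"roll":0,"jaw":1},{"tx":-4.2,"ty":-2,"tz":-0.8,"roll":0,"jaw":1},{"tx":-4.2,"ty":-2,"tz":-0.8,"roll":0,"jaw":1},{"tx":-4.2,"ty":-2,"tz":-0.8,"roll":0,"jaw":1},{"tx":-4.2,"ty":-2,"tz":-0.8,"roll":0,"jaw":1},{"tx":-4.2,"ty":-2,"tz":-0.8,"roll":0,"jaw":1},{"tx":-4.2,"ty":-2,"tz":-0.8,"roll":0,"jaw":1}]' && python3 -m jog '[{"tx":0,"ty":0,"tz":0,"roll":0.149,"jaw":1},{"tx":0,"ty":0,"tz":0,"roll":0.149,"jaw":1},{"tx":0,"ty":0,"tz":0,"roll":0.149,"jaw":1},{"tx":0,"ty":0,"tz":0,"roll":0.149,"jaw":1},{"tx":0,"ty":0,"tz":0,"roll":0.149,"jaw":1},{"tx":0,"ty":0,"tz":0,"roll":0.149,"jaw":1},{"tx":0,"ty":0,"tz":0,"roll":0.149,"jaw":1},{"tx":0,"ty":0,"tz":0,"roll":0.149,"jaw":1}]'
cat > w.py <<'E'
from h import *
import sys
c,st=grab("wrist",sys.argv[1]); R=np.array(st["tcp_rot"]); p=np.array(st["position"]); print(p.round(4),R.round(3).tolist(),st["time_s"],np.round(st["force"],2))
for a in sys.argv[2:]:
    t,z=a.split("="); 
    for r in landmark_of("wrist",t)[:2]:
        P=atz(c,r["point"],float(z),st); print(t,round(r["p"],2),np.round(r["point"]),P.round(4),"tool cm",((P-p)@R*100).round(2))
E
python3 w.py pics/w2.png knob=.19 lid=.065
```

```text
time_s: 2.55
position: [0.4786, 0.3164, 0.3061]
tcp_rot: [[-0.937, 0.35, 0.0], [0.35, 0.937, 0.0], [-0.0, 0.0, -1.0]]
force: [-0.0, 0.0, 0.8]
opening: 0.999
grasp_force: 0.0
time_s: 3.35
position: [0.4775, 0.3178, 0.3056]
tcp_rot: [[-0.015, 1.0, -0.0], [1.0, 0.015, 0.0], [0.0, -0.0, -1.0]]
force: [-0.5, -0.6, 0.1]
opening: 1.002
grasp_force: 0.0
[0.4775 0.3178 0.3056] [[-0.015, 1.0, -0.0], [1.0, 0.015, 0.0], [0.0, -0.0, -1.0]] 3.35 [-0.45 -0.57  0.07]
knob 0.78 [292. 373.] [0.5145 0.281  0.19  ] tool cm [-3.74  3.65 11.56]
knob 0.48 [  8. 415.] [0.5309 0.4624 0.19  ] tool cm [14.38  5.56 11.56]
lid 0.98 [244. 359.] [0.516  0.2788 0.065 ] tool cm [-3.96  3.79 24.06]
```

View pics/w2.png

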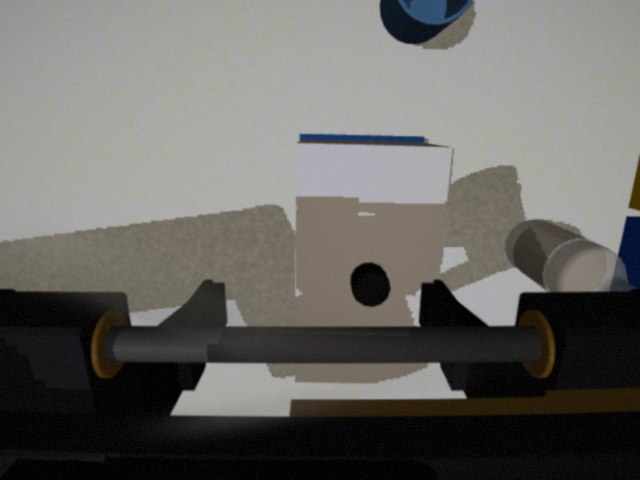

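The knob shows at about (285, 370), between the fingers' planes, and the lid lies square to the tool within about 1–2°. I'll move over it, partly descend, and measure again.

```bash
python3 -m jog '[{"tx":-1.8,"ty":1.8,"tz":2,"roll":0,"jaw":1},{"tx":-1.9,"ty":1.8,"tz":2,"roll":0,"jaw":1},{"tx":0,"ty":0,"tz":2,"roll":0,"jaw":1},{"tx":0,"ty":0,"tz":0,"roll":0,"jaw":1}]'; python3 w.py pics/w3.png knob=.19 lid=.065
```

```text
time_s: 3.9
position: [0.5128, 0.2804, 0.2427]
tcp_rot: [[-0.022, 1.0, -0.006], [1.0, 0.022, -0.002], [-0.002, -0.007, -1.0]]
force: [-0.4, 0.8, 0.4]
opening: 1.0
grasp_force: 0.0
[0.5128 0.2804 0.2427] [[-0.022, 1.0, -0.006], [1.0, 0.022, -0.002], [-0.002, -0.007, -1.0]] 3.9 [-0.36  0.84  0.45]
knob 0.73 [270. 327.] [0.5158 0.2828 0.19  ] tool cm [0.24 0.33 5.27]
lid 0.69 [218. 324.] [0.5141 0.2818 0.065 ] tool cm [ 0.17  0.24 17.77]
```

```bash
python3 - <<'E'
from h import *
c,st=grab("top"); print(landmark_of("top","knob")[:1],landmark_of("wrist","knob")[:1])
E
```

```text
[{'point': [268.7, 208.1], 'p': 0.56}] [{'point': [270.0, 327.1], 'p': 0.73}]
```

View pics/w3.png

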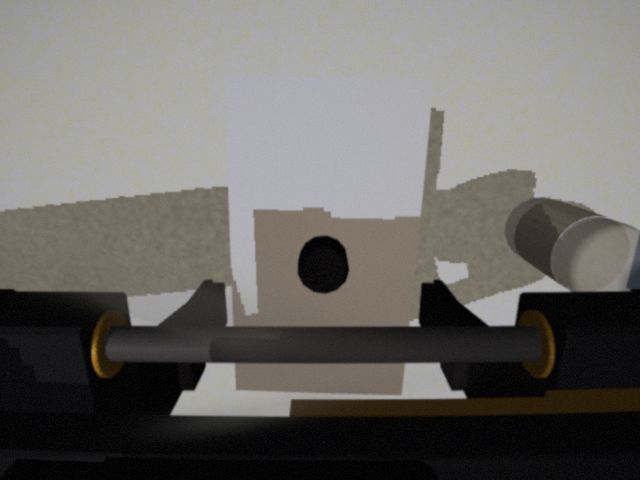

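The knob is at about (265, 323), roughly centred between the fingers. I'll descend and grip.

```bash
python3 -m jog '[{"tx":0.2,"ty":0.25,"tz":1.5,"roll":0,"jaw":1},{"tx":0,"ty":0,"tz":1.5,"roll":0,"jaw":1},{"tx":0,"ty":0,"tz":1.5,"roll":0,"jaw":1},{"tx":0,"ty":0,"tz":0.8,"roll":0,"jaw":1},{"tx":0,"ty":0,"tz":0,"roll":0,"jaw":1},{"tx":0,"ty":0,"tz":0,"roll":0,"jaw":1}]'
```

```text
time_s: 4.8
position: [0.517, 0.2839, 0.1926]
tcp_rot: [[-0.021, 1.0, 0.0], [1.0, 0.021, 0.0], [0.0, 0.0, -1.0]]
force: [0.8, 0.6, 0.6]
opening: 0.998
grasp_force: 0.0
```

```bash
python3 -m jog '[{"tx":-0.1,"ty":-0.1,"tz":0.7,"roll":0,"jaw":1},{"tx":0,"ty":0,"tz":0,"roll":0,"jaw":1},{"tx":0,"ty":0,"tz":0,"roll":0,"jaw":0.5},{"tx":0,"ty":0,"tz":0,"roll":0,"jaw":0.2},{"tx":0,"ty":0,"tz":0,"roll":0,"jaw":0},{"tx":0,"ty":0,"tz":0,"roll":0,"jaw":0},{"tx":0,"ty":0,"tz":0,"roll":0,"jaw":0},{"tx":0,"ty":0,"tz":0,"roll":0,"jaw":0}]'
```

```text
time_s: 5.6
position: [0.5158, 0.2827, 0.1856]
tcp_rot: [[-0.021, 1.0, 0.0], [1.0, 0.021, -0.0], [-0.0, 0.0, -1.0]]
force: [0.9, 0.3, -0.3]
opening: 0.539
grasp_force: 0.0
```

```bash
python3 -m jog '[{"tx":0,"ty":0,"tz":0,"roll":0,"jaw":0},{"tx":0,"ty":0,"tz":0,"roll":0,"jaw":0},{"tx":0,"ty":0,"tz":0,"roll":0,"jaw":0},{"tx":0,"ty":0,"tz":0,"roll":0,"jaw":0},{"tx":0,"ty":0,"tz":0,"roll":0,"jaw":0}]'
```

```text
time_s: 6.1
position: [0.5155, 0.2826, 0.1852]
tcp_rot: [[-0.021, 1.0, -0.001], [1.0, 0.021, -0.0], [-0.0, -0.001, -1.0]]
force: [0.3, 0.0, -2.4]
opening: 0.313
grasp_force: 30.0
```

```bash
python3 -m jog '[{"tx":0,"ty":0,"tz":-0.5,"roll":0,"jaw":0},{"tx":0,"ty":0,"tz":-1,"roll":0,"jaw":0},{"tx":0,"ty":0,"tz":-1,"roll":0,"jaw":0},{"tx":0,"ty":0,"tz":-2,"roll":0,"jaw":0},{"tx":0,"ty":0,"tz":-2.5,"roll":0,"jaw":0},{"tx":0,"ty":0,"tz":-2.5,"roll":0,"jaw":0},{"tx":0,"ty":0,"tz":-2,"roll":0,"jaw":0},{"tx":0,"ty":0,"tz":-0.7,"roll":0,"jaw":0}]'
```

```text
time_s: 6.9
position: [0.5172, 0.2832, 0.3111]
tcp_rot: [[-0.021, 1.0, 0.006], [1.0, 0.021, 0.002], [0.002, 0.006, -1.0]]
force: [0.9, 0.3, -2.5]
opening: 0.312
grasp_force: 30.0
```

```bash
python3 -m jog '[{"tx":-1.5,"ty":-0.3,"tz":0,"roll":0,"jaw":0},{"tx":-3,"ty":-0.5,"tz":0,"roll":0,"jaw":0},{"tx":-4,"ty":-0.7,"tz":0,"roll":0,"jaw":0},{"tx":-4.5,"ty":-0.7,"tz":0,"roll":0,"jaw":0},{"tx":-4.5,"ty":-0.7,"tz":0,"roll":0,"jaw":0},{"tx":-4,"ty":-0.7,"tz":0,"roll":0,"jaw":0},{"tx":-2.5,"ty":-0.5,"tz":0,"roll":0,"jaw":0},{"tx":0,"ty":0,"tz":0,"roll":0,"jaw":0}]' && python3 -m jog '[{"tx":0,"ty":0,"tz":2,"roll":0,"jaw":0},{"tx":0,"ty":0,"tz":3,"roll":0,"jaw":0},{"tx":0,"ty":0,"tz":3,"roll":0,"jaw":0},{"tx":0,"ty":0,"tz":3,"roll":0,"jaw":0},{"tx":0,"ty":0,"tz":3,"roll":0,"jaw":0},{"tx":0,"ty":0,"tz":2,"roll":0,"jaw":0},{"tx":0,"ty":0,"tz":1,"roll":0,"jaw":0},{"tx":0,"ty":0,"tz":0,"roll":0,"jaw":0}]'
```

```text
time_s: 7.7
position: [0.4779, 0.0383, 0.3063]
tcp_rot: [[-0.016, 1.0, -0.004], [1.0, 0.016, -0.002], [-0.001, -0.004, -1.0]]
force: [0.5, 0.7, -2.1]
opening: 0.313
grasp_force: 30.0
time_s: 8.5
position: [0.4785, 0.0421, 0.1361]
tcp_rot: [[-0.021, 1.0, -0.004], [1.0, 0.021, 0.001], [0.001, -0.004, -1.0]]
force: [0.1, 0.6, -1.7]
opening: 0.316
grasp_force: 30.0
```

```bash
python3 -m jog '[{"tx":0,"ty":0,"tz":0.7,"roll":0,"jaw":0},{"tx":0,"ty":0,"tz":0.4,"roll":0,"jaw":0},{"tx":0,"ty":0,"tz":0.1,"roll":0,"jaw":0},{"tx":0,"ty":0,"tz":0.1,"roll":0,"jaw":0},{"tx":0,"ty":0,"tz":0.1,"roll":0,"jaw":0},{"tx":0,"ty":0,"tz":0,"roll":0,"jaw":0},{"tx":0,"ty":0,"tz":0,"roll":0,"jaw":0}]'
```

```text
time_s: 9.2
position: [0.4799, 0.0418, 0.1237]
tcp_rot: [[-0.021, 1.0, 0.0], [1.0, 0.021, -0.0], [-0.0, 0.0, -1.0]]
force: [0.7, -0.3, -2.4]
opening: 0.314
grasp_force: 30.0
```

```bash
python3 -m jog '[{"tx":0,"ty":0,"tz":0.2,"roll":0,"jaw":0},{"tx":0,"ty":0,"tz":0.1,"roll":0,"jaw":0},{"tx":0,"ty":0,"tz":0.1,"roll":0,"jaw":0},{"tx":0,"ty":0,"tz":0,"roll":0,"jaw":0},{"tx":0,"ty":0,"tz":0,"roll":0,"jaw":0}]'
```

```text
time_s: 9.7
position: [0.4795, 0.0419, 0.12]
tcp_rot: [[-0.021, 1.0, -0.0], [1.0, 0.021, -0.0], [-0.0, -0.0, -1.0]]
force: [-2.4, 0.4, 4.5]
opening: 0.315
grasp_force: 29.9
```

Contact: the force reading has turned upward, so the bench carries the lid. Release and rise.

```bash
python3 -m jog '[{"tx":0,"ty":0,"tz":0,"roll":0,"jaw":0.3},{"tx":0,"ty":0,"tz":0,"roll":0,"jaw":0.6},{"tx":0,"ty":0,"tz":0,"roll":0,"jaw":0.8},{"tx":0,"ty":0,"tz":0,"roll":0,"jaw":0.8},{"tx":0,"ty":0,"tz":0,"roll":0,"jaw":0.8},{"tx":0,"ty":0,"tz":0,"roll":0,"jaw":0.8},{"tx":0,"ty":0,"tz":0,"roll":0,"jaw":0.8},{"tx":0,"ty":0,"tz":0,"roll":0,"jaw":0.8}]' && python3 -m jog '[{"tx":0,"ty":0,"tz":-1,"roll":0,"jaw":0.8},{"tx":0,"ty":0,"tz":-2,"roll":0,"jaw":0.8},{"tx":0,"ty":0,"tz":-4,"roll":0,"jaw":0.8},{"tx":0,"ty":0,"tz":-4,"roll":0,"jaw":0.8},{"tx":0,"ty":0,"tz":-4,"roll":0,"jaw":0.8},{"tx":0,"ty":0,"tz":-3,"roll":0,"jaw":0.8},{"tx":0,"ty":0,"tz":-2,"roll":0,"jaw":0.8}]'
python3 -m jog '[{"tx":4.2,"ty":0.6,"tz":0,"roll":0,"jaw":0.8},{"tx":4.2,"ty":0.6,"tz":0,"roll":0,"jaw":0.8},{"tx":4.2,"ty":0.6,"tz":0,"roll":0,"jaw":0.8},{"tx":4.2,"ty":0.6,"tz":0,"roll":0,"jaw":0.8},{"tx":3.5,"ty":0.6,"tz":0,"roll":0,"jaw":0.8},{"tx":0,"ty":0,"tz":0,"roll":0,"jaw":0.8},{"tx":0,"ty":0,"tz":0,"roll":0,"jaw":0.8}]'
python3 w.py pics/w4.png headpad=.149 cup_a=.043 defenders=.004 tub=0 
python3 - <<'E'
from h import *
c,st=grab("top","pics/t4.png")
for t,z in(("headpad",.149),("defenders",.004),("lid",0),("knob",.125),("cup_a",.043)):
    for r in landmark_of("top",t)[:2]: print(t,round(r["p"],2),np.round(r["point"]),atz(c,r["point"],z).round(3))
E
```

```text
time_s: 10.5
position: [0.4799, 0.0419, 0.1195]
tcp_rot: [[-0.021, 1.0, 0.0], [1.0, 0.021, -0.0], [-0.0, 0.0, -1.0]]
force: [-0.1, -0.2, 0.2]
opening: 0.783
grasp_force: 0.0
time_s: 11.2
position: [0.4804, 0.0419, 0.3231]
tcp_rot: [[-0.021, 1.0, 0.005], [1.0, 0.021, -0.001], [-0.001, 0.005, -1.0]]
force: [-0.4, -0.9, 0.0]
opening: 0.802
grasp_force: 0.0
time_s: 11.9
position: [0.505, 0.2459, 0.3198]
tcp_rot: [[-0.023, 1.0, -0.0], [1.0, 0.023, -0.001], [-0.001, -0.0, -1.0]]
force: [-0.7, 0.3, -0.3]
opening: 0.802
grasp_force: 0.0
[0.505  0.2459 0.3198] [[-0.023, 1.0, -0.0], [1.0, 0.023, -0.001], [-0.001, -0.0, -1.0]] 11.9 [-0.69  0.29 -0.26]
headpad 0.95 [171. 335.] [0.5148 0.2875 0.149 ] tool cm [ 4.15  1.08 17.08]
cup_a 0.61 [104. 334.] [0.5155 0.3431 0.043 ] tool cm [ 9.71  1.28 27.67]
cup_a 0.61 [215. 330.] [0.5148 0.2279 0.043 ] tool cm [-1.81  0.94 27.68]
defenders 0.74 [153. 332.] [0.5162 0.2917 0.004 ] tool cm [ 4.57  1.23 31.58]
defenders 0.69 [183. 510.] [0.725  0.2628 0.004 ] tool cm [ 1.21 22.04 31.58]
tub 0.81 [159. 328.] [0.5118 0.2852 0.    ] tool cm [ 3.93  0.78 31.98]
tub 0.72 [410. 290.] [ 0.4678 -0.0615  0.    ] tool cm [-30.63  -4.42  32.  ]
defenders 0.69 [271. 220.] [0.517 0.284 0.004]
lid 0.89 [286. 307.] [0.479 0.037 0.   ]
knob 0.74 [285. 305.] [0.477 0.039 0.125]
knob 0.2 [274. 221.] [0.503 0.262 0.125]
cup_a 0.84 [272. 238.] [0.513 0.226 0.043]
cup_a 0.59 [253. 144.] [0.564 0.497 0.043]
```

View pics/w4.png

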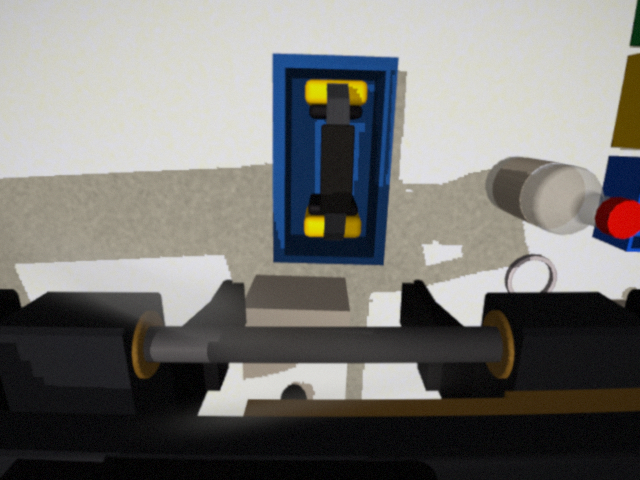

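The lid is down and standing. The defenders stand in the box, cups at (93, 335) and (224, 332), pad near (165, 337), in line with the tool's x. I'll descend over the pad and measure again.

```bash
python3 -m jog '[{"tx":1,"ty":0.2,"tz":1,"roll":0.02,"jaw":0.7},{"tx":1.5,"ty":0.4,"tz":2.5,"roll":0,"jaw":0.7},{"tx":1.5,"ty":0.4,"tz":3,"roll":0,"jaw":0.7},{"tx":0,"ty":0,"tz":2.5,"roll":0,"jaw":0.7},{"tx":0,"ty":0,"tz":1,"roll":0,"jaw":0.7},{"tx":0,"ty":0,"tz":0,"roll":0,"jaw":0.7},{"tx":0,"ty":0,"tz":0,"roll":0,"jaw":0.7}]'
python3 w.py pics/w5.png headpad=.149 cup_a=.043 defenders=.004
```

```text
time_s: 13.15
position: [0.516, 0.2855, 0.2205]
tcp_rot: [[-0.001, 1.0, 0.001], [1.0, 0.001, 0.0], [0.0, 0.001, -1.0]]
force: [-0.2, -0.3, 0.3]
opening: 0.701
grasp_force: 0.0
[0.516  0.2855 0.2205] [[-0.001, 1.0, 0.001], [1.0, 0.001, 0.0], [0.0, 0.001, -1.0]] 13.15 [-0.2  -0.35  0.27]
headpad 0.79 [260. 317.] [0.5138 0.2874 0.149 ] tool cm [ 0.18 -0.23  7.15]
defenders 0.9 [208. 319.] [0.5142 0.2879 0.004 ] tool cm [ 0.23 -0.21 21.65]
```

View pics/w5.png

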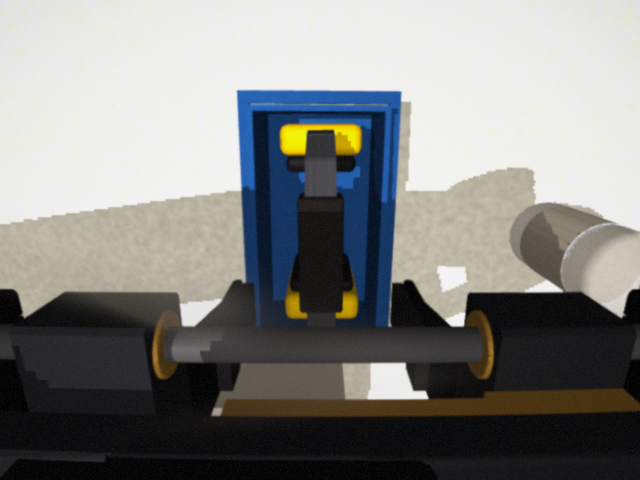

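The pad is at about rows 195–310, columns 300–343, and square to the jaws. Descending so the tips stop about 6 mm above its underside.

```bash
python3 -m jog '[{"tx":0.2,"ty":-0.2,"tz":1.5,"roll":0,"jaw":0.7},{"tx":0,"ty":0,"tz":2,"roll":0,"jaw":0.7},{"tx":0,"ty":0,"tz":2,"roll":0,"jaw":0.7},{"tx":0,"ty":0,"tz":1.1,"roll":0,"jaw":0.7},{"tx":0,"ty":0,"tz":0,"roll":0,"jaw":0.7},{"tx":0,"ty":0,"tz":0,"roll":0,"jaw":0.6},{"tx":0,"ty":0,"tz":0,"roll":0,"jaw":0.4},{"tx":0,"ty":0,"tz":0,"roll":0,"jaw":0}]' && python3 -m jog '[{"tx":0,"ty":0,"tz":0,"roll":0,"jaw":0},{"tx":0,"ty":0,"tz":0,"roll":0,"jaw":0},{"tx":0,"ty":0,"tz":0,"roll":0,"jaw":0},{"tx":0,"ty":0,"tz":0,"roll":0,"jaw":0},{"tx":0,"ty":0,"tz":0,"roll":0,"jaw":0},{"tx":0,"ty":0,"tz":0,"roll":0,"jaw":0}]'
```

```text
time_s: 14.15
position: [0.514, 0.2877, 0.1546]
tcp_rot: [[-0.001, 1.0, 0.002], [1.0, 0.001, 0.001], [0.001, 0.002, -1.0]]
force: [0.5, -0.1, -0.4]
opening: 0.511
grasp_force: 0.0
time_s: 14.75
position: [0.5138, 0.2876, 0.1539]
tcp_rot: [[-0.001, 1.0, 0.001], [1.0, 0.001, 0.0], [0.0, 0.001, -1.0]]
force: [1.4, -0.7, 2.4]
opening: 0.294
grasp_force: 30.0
```

```bash
python3 -m jog '[{"tx":0,"ty":0,"tz":-0.5,"roll":0,"jaw":0},{"tx":0,"ty":0,"tz":-1.5,"roll":0,"jaw":0},{"tx":0,"ty":0,"tz":-3,"roll":0,"jaw":0},{"tx":0,"ty":0,"tz":-3.5,"roll":0,"jaw":0},{"tx":0,"ty":0,"tz":-3.5,"roll":0,"jaw":0},{"tx":0,"ty":0,"tz":-3.5,"roll":0,"jaw":0},{"tx":0,"ty":0,"tz":-3.5,"roll":0,"jaw":0},{"tx":0,"ty":0,"tz":-2,"roll":0,"jaw":0}]' && python3 -m jog '[{"tx":-1.5,"ty":-0.1,"tz":0,"roll":0,"jaw":0},{"tx":-3,"ty":-0.2,"tz":0,"roll":0,"jaw":0},{"tx":-4,"ty":-0.3,"tz":0,"roll":0,"jaw":0},{"tx":-4.5,"ty":-0.4,"tz":0,"roll":0,"jaw":0},{"tx":-4.5,"ty":-0.4,"tz":0,"roll":0,"jaw":0},{"tx":-4.5,"ty":-0.4,"tz":0,"roll":0,"jaw":0},{"tx":-4.5,"ty":-0.4,"tz":0,"roll":0,"jaw":0},{"tx":-4,"ty":-0.4,"tz":0,"roll":0,"jaw":0}]'
```

```text
time_s: 15.55
position: [0.5133, 0.2877, 0.3661]
tcp_rot: [[-0.001, 1.0, 0.002], [1.0, 0.001, 0.001], [0.001, 0.002, -1.0]]
force: [0.2, 0.2, -2.9]
opening: 0.296
grasp_force: 30.0
time_s: 16.35
position: [0.485, -0.0199, 0.3612]
tcp_rot: [[-0.0, 1.0, -0.005], [1.0, 0.0, 0.001], [0.001, -0.005, -1.0]]
force: [0.3, 0.4, -3.2]
opening: 0.296
grasp_force: 30.0
```

```bash
python3 -m jog '[{"tx":-3,"ty":0,"tz":0,"roll":0,"jaw":0},{"tx":-1,"ty":0,"tz":0,"roll":0.11,"jaw":0},{"tx":0,"ty":0,"tz":0,"roll":0.11,"jaw":0},{"tx":0,"ty":0,"tz":0,"roll":0.11,"jaw":0},{"tx":0,"ty":0,"tz":0,"roll":0.1,"jaw":0},{"tx":0,"ty":0,"tz":0,"roll":0,"jaw":0},{"tx":0,"ty":0,"tz":0,"roll":0,"jaw":0}]'
cat > bar2.py <<'E'
from h import *
# fit bar: intersect planes/rays; use centreline of all orange pixels on top-face height guesses
exec(open("bar.py").read())
st=read_state(); R=np.array(st["tcp_rot"]); p=np.array(st["position"])
print("tool y angle",np.degrees(np.arctan2(R[1,1],R[0,1])))
for n in("top","scene"):
    c=capture(n)
    for r in landmark_of(n,"stand")[:1]: print(n,r["p"],atz(c,r["point"],0).round(4))
    for t in ("headpad","defenders"):
        for r in landmark_of(n,t)[:1]: P=atz(c,r["point"],p[2]-.005-(.145 if t=="defenders" else 0)); print(n,t,round(r["p"],2),P.round(4))
g=np.array([.471,-.262,p[2]]); print(p,"to go tool cm",((g-p)@R*100).round(2))
E
python3 bar2.py
```

```text
time_s: 17.05
position: [0.4863, -0.0576, 0.362]
tcp_rot: [[0.414, 0.91, -0.004], [0.91, -0.414, 0.001], [-0.001, -0.004, -1.0]]
force: [-0.2, -0.3, -2.6]
opening: 0.291
grasp_force: 30.0
scene 384 [[175.0, 301.0], [193.0, 231.0]] [array([ 0.368, -0.212,  0.16 ]), array([ 0.587, -0.312,  0.16 ])]
top 478 [[333.0, 401.0], [243.0, 441.0]] [array([ 0.355, -0.21 ,  0.16 ]), array([ 0.588, -0.317,  0.16 ])]
[ 0.35771598 -0.21420124  0.15528023] 0.009022549547547663
[ 0.58633143 -0.31516205  0.15938285] 0.004714278595552415
[ 0.4728187  -0.26634929  0.1554346 ] 0.007821722824011671
tool y angle -24.529253460266087
top 0.98 [ 0.4753 -0.2696  0.    ]
scene 0.61 [ 0.4708 -0.2554  0.    ]
scene headpad 0.79 [ 0.4936 -0.0435  0.3582]
scene defenders 0.67 [ 0.4814 -0.0591  0.2132]
[ 0.48735821 -0.05752632  0.36321125] to go tool cm [-19.28   7.    -0.  ]
```

```bash
python3 -m jog '[{"tx":-1.5,"ty":0.5,"tz":0,"roll":0,"jaw":0},{"tx":-3,"ty":1.1,"tz":0,"roll":0,"jaw":0},{"tx":-4,"ty":1.4,"tz":0,"roll":0,"jaw":0},{"tx":-4,"ty":1.5,"tz":0,"roll":0,"jaw":0},{"tx":-4,"ty":1.4,"tz":0,"roll":0,"jaw":0},{"tx":-2.8,"ty":1.1,"tz":0,"roll":0,"jaw":0},{"tx":0,"ty":0,"tz":0,"roll":0,"jaw":0},{"tx":0,"ty":0,"tz":0,"roll":0,"jaw":0}]'
python3 - <<'E'
from h import *
c1,_=grab("scene"); c2,_=grab("top")
h=np.hstack([cv2.resize(c1["img"][60:300,140:400],(400,369)),cv2.resize(c2["img"][200:380,330:520],(390,369))]); cv2.imwrite("pics/a6.png",h[:,:,::-1])
st=read_state();R=np.array(st["tcp_rot"]); p=np.array(st["position"]); print(((np.array([.471,-.262,p[2]])-p)@R*100).round(2))
E
```

```text
time_s: 18.45
position: [0.4708, -0.2626, 0.3632]
tcp_rot: [[0.418, 0.909, -0.001], [0.909, -0.418, 0.001], [0.001, -0.001, -1.0]]
force: [-0.4, 0.3, -2.2]
opening: 0.291
grasp_force: 30.0
[-0.07  0.04 -0.  ]
```

View pics/a6.png

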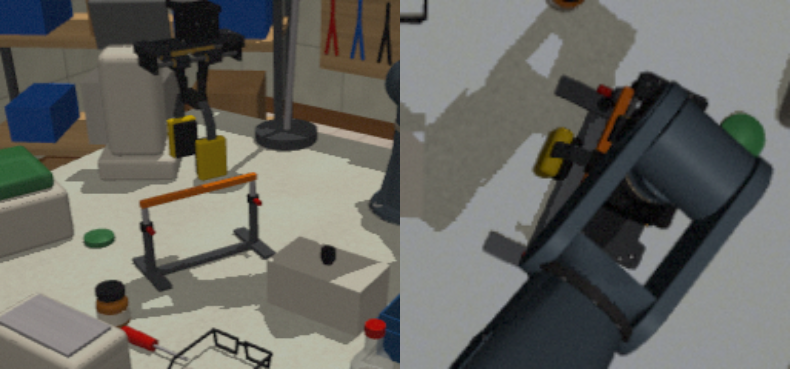

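The crop shows the defenders held upright above the bar, one cup on each side, at right angles to it. I'll descend quickly to just above the highest possible bar (TCP about 0.212), then feel for it.

```bash
python3 -m jog '[{"tx":0,"ty":0,"tz":1.5,"roll":0,"jaw":0},{"tx":0,"ty":0,"tz":2.5,"roll":0,"jaw":0},{"tx":0,"ty":0,"tz":3,"roll":0,"jaw":0},{"tx":0,"ty":0,"tz":3,"roll":0,"jaw":0},{"tx":0,"ty":0,"tz":2.5,"roll":0,"jaw":0},{"tx":0,"ty":0,"tz":1.5,"roll":0,"jaw":0},{"tx":0,"ty":0,"tz":0.8,"roll":0,"jaw":0},{"tx":0,"ty":0,"tz":0,"roll":0,"jaw":0}]'
```

```text
time_s: 19.35
position: [0.4709, -0.2609, 0.2149]
tcp_rot: [[0.415, 0.91, -0.001], [0.91, -0.415, 0.001], [0.001, -0.002, -1.0]]
force: [-0.2, -0.3, -2.6]
opening: 0.299
grasp_force: 30.0
```

```bash
python3 -m jog '[{"tx":0,"ty":0,"tz":0.3,"roll":0,"jaw":0},{"tx":0,"ty":0,"tz":0.3,"roll":0,"jaw":0},{"tx":0,"ty":0,"tz":0,"roll":0,"jaw":0},{"tx":0,"ty":0,"tz":0,"roll":0,"jaw":0}]'
```

```text
time_s: 19.75
position: [0.4712, -0.2623, 0.21]
tcp_rot: [[0.416, 0.909, 0.001], [0.909, -0.416, -0.001], [-0.0, 0.001, -1.0]]
force: [1.0, -0.4, -1.7]
opening: 0.293
grasp_force: 30.0
```

```bash
python3 -m jog '[{"tx":0,"ty":0,"tz":0.3,"roll":0,"jaw":0},{"tx":0,"ty":0,"tz":0.3,"roll":0,"jaw":0},{"tx":0,"ty":0,"tz":0.2,"roll":0,"jaw":0},{"tx":0,"ty":0,"tz":0,"roll":0,"jaw":0},{"tx":0,"ty":0,"tz":0,"roll":0,"jaw":0}]'
```

```text
time_s: 20.25
position: [0.471, -0.2622, 0.2014]
tcp_rot: [[0.416, 0.909, -0.0], [0.909, -0.416, 0.0], [0.0, -0.0, -1.0]]
force: [-0.1, -0.4, -3.2]
opening: 0.298
grasp_force: 30.0
```

```bash
python3 -m jog '[{"tx":0,"ty":0,"tz":0.2,"roll":0,"jaw":0},{"tx":0,"ty":0,"tz":0.2,"roll":0,"jaw":0},{"tx":0,"ty":0,"tz":0,"roll":0,"jaw":0},{"tx":0,"ty":0,"tz":0,"roll":0,"jaw":0}]'
```

```text
time_s: 20.65
position: [0.471, -0.2621, 0.1974]
tcp_rot: [[0.416, 0.909, -0.0], [0.909, -0.416, 0.0], [0.0, -0.0, -1.0]]
force: [-0.8, -0.7, -2.8]
opening: 0.297
grasp_force: 30.0
```

```bash
python3 -m jog '[{"tx":0,"ty":0,"tz":0.15,"roll":0,"jaw":0},{"tx":0,"ty":0,"tz":0.15,"roll":0,"jaw":0},{"tx":0,"ty":0,"tz":0,"roll":0,"jaw":0},{"tx":0,"ty":0,"tz":0,"roll":0,"jaw":0}]'
```

```text
time_s: 21.05
position: [0.471, -0.2621, 0.1945]
tcp_rot: [[0.416, 0.909, -0.0], [0.909, -0.416, 0.0], [0.0, -0.0, -1.0]]
force: [-0.3, 0.4, -2.6]
opening: 0.294
grasp_force: 30.0
```

```bash
python3 -m jog '[{"tx":0,"ty":0,"tz":0.1,"roll":0,"jaw":0},{"tx":0,"ty":0,"tz":0.1,"roll":0,"jaw":0},{"tx":0,"ty":0,"tz":0,"roll":0,"jaw":0},{"tx":0,"ty":0,"tz":0,"roll":0,"jaw":0}]'
```

```text
time_s: 21.45
position: [0.4711, -0.2622, 0.1927]
tcp_rot: [[0.416, 0.909, 0.0], [0.909, -0.416, -0.0], [-0.0, 0.0, -1.0]]
force: [0.0, -0.0, -0.3]
opening: 0.293
grasp_force: 30.0
```

```bash
python3 -m jog '[{"tx":0,"ty":0,"tz":0.05,"roll":0,"jaw":0},{"tx":0,"ty":0,"tz":0,"roll":0,"jaw":0},{"tx":0,"ty":0,"tz":0,"roll":0,"jaw":0}]'
```

```text
time_s: 21.75
position: [0.4711, -0.2622, 0.1923]
tcp_rot: [[0.416, 0.909, 0.0], [0.909, -0.416, -0.0], [-0.0, 0.0, -1.0]]
force: [-0.4, 0.8, 0.6]
opening: 0.298
grasp_force: 30.0
```

Contact: the reading went from −2.6 to +0.6 N, so the bar carries their weight with a light press. Release gently.

```bash
python3 -m jog '[{"tx":0,"ty":0,"tz":0,"roll":0,"jaw":0.3},{"tx":0,"ty":0,"tz":0,"roll":0,"jaw":0.35},{"tx":0,"ty":0,"tz":0,"roll":0,"jaw":0.45},{"tx":0,"ty":0,"tz":0,"roll":0,"jaw":0.55},{"tx":0,"ty":0,"tz":0,"roll":0,"jaw":0.65},{"tx":0,"ty":0,"tz":0,"roll":0,"jaw":0.7},{"tx":0,"ty":0,"tz":0,"roll":0,"jaw":0.7},{"tx":0,"ty":0,"tz":0,"roll":0,"jaw":0.7}]'; python3 w.py pics/w7.png headpad=.187
```

```text
time_s: 22.55
position: [0.471, -0.2622, 0.192]
tcp_rot: [[0.416, 0.909, 0.0], [0.909, -0.416, 0.0], [0.0, 0.0, -1.0]]
force: [-0.5, -0.1, 1.0]
opening: 0.689
grasp_force: 0.0
[ 0.471  -0.2622  0.192 ] [[0.416, 0.909, 0.0], [0.909, -0.416, 0.0], [0.0, 0.0, -1.0]] 22.55 [-0.54 -0.1   1.  ]
headpad 0.73 [317. 323.] [ 0.4722 -0.2627  0.187 ] tool cm [-0.    0.12  0.5 ]
```

Free. Rise straight up, then move back toward the robot side for a clear view.

```bash
python3 -m jog '[{"tx":0,"ty":0,"tz":-0.5,"roll":0,"jaw":0.7},{"tx":0,"ty":0,"tz":-1.5,"roll":0,"jaw":0.7},{"tx":0,"ty":0,"tz":-3,"roll":0,"jaw":0.7},{"tx":0,"ty":0,"tz":-4,"roll":0,"jaw":0.7},{"tx":0,"ty":0,"tz":-4,"roll":0,"jaw":0.7},{"tx":0,"ty":0,"tz":-2,"roll":0,"jaw":0.7}]' && python3 -m jog '[{"tx":2,"ty":0,"tz":0,"roll":0,"jaw":0.7},{"tx":4,"ty":0,"tz":0,"roll":0,"jaw":0.7},{"tx":4,"ty":0,"tz":0,"roll":0,"jaw":0.7},{"tx":4,"ty":0,"tz":0,"roll":0,"jaw":0.7},{"tx":3,"ty":0,"tz":0,"roll":0,"jaw":0.7},{"tx":2,"ty":0,"tz":0,"roll":0,"jaw":0.7},{"tx":0,"ty":0,"tz":0,"roll":0,"jaw":0.7},{"tx":0,"ty":0,"tz":0,"roll":0,"jaw":0.7}]'
python3 - <<'E'
from h import *
c1,_=grab("scene"); c2,_=grab("top")
h=np.hstack([cv2.resize(c1["img"][100:340,140:400],(400,369)),cv2.resize(c2["img"][170:380,290:510],(387,369))]); cv2.imwrite("pics/a8.png",h[:,:,::-1])
E
```

```text
time_s: 23.25
position: [0.4721, -0.263, 0.3464]
tcp_rot: [[0.416, 0.909, 0.005], [0.909, -0.416, -0.004], [-0.002, 0.006, -1.0]]
force: [-0.0, 0.2, -0.5]
opening: 0.7
grasp_force: 0.0
time_s: 24.05
position: [0.5499, -0.0894, 0.3422]
tcp_rot: [[0.415, 0.91, -0.0], [0.91, -0.415, -0.001], [-0.001, 0.0, -1.0]]
force: [0.4, -0.6, -0.1]
opening: 0.693
grasp_force: 0.0
```

View pics/a8.png

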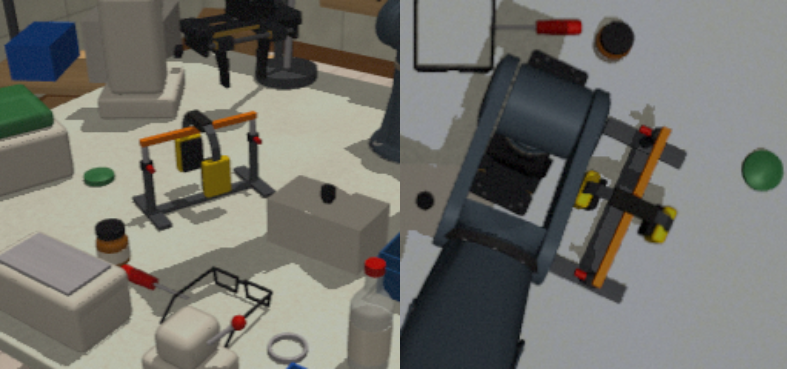

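The defenders hang upright over the bar with one cup on each side. The lid stands knob-up on bare bench, and the bystanders that show are where they were.

```bash
python3 -c "
from rig import *
print(hand_in())"
```

```text
the job is handed in; nothing more can be done
None
```

The job is handed in: the lid stands knob-up on the bare bench and the ear defenders hang upright over the orange bar, one cup each side, let go only once the bar carried their weight (light press of about 3 N), at 24 s on the robot's clock.

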